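Clamp a phone logic board in the board holder

TASK

Clamp the phone logic board in the board holder: lift the holder's spring clip until it stays up by itself, slide the board flat along the ledges beneath it and seat it fully home against the end stop with a steady push of about 5 N, then lower the clip onto the board under control, not letting it snap down. The board is fragile (more than 10 N against the end stop, or 15 N from the clip, would damage it), and the other things on the bench stay where they are.

Things in the scene. Friction and masses are not known exactly. Their poses are not given: they have to be found in the camera images.
- holder: Aluminium board holder, fixed to the bench, base plate 120 x 86 mm. Origin at bench level below the middle of its channel; x points along the channel from the open mouth (at -35 mm) to the end stop (at +35), y across, z up. The board's edges rest on two ledges 20 mm above the bench, between side rails that stand 5 mm higher and leave a channel 44 mm wide.
- mouth (a point): Middle of the channel's open mouth, at ledge height, axes as the holder's. The rail ends flare to about 54 mm and stand 7 mm out before the mouth. The last 40 mm of a seated board stay out over the bench, 20 mm above it; fingers can hold the last 30 mm of its long edges there.
- end_stop: Aluminium end stop of the holder, 52 mm wide, rigid, 9 mm higher than the ledges. Origin in the middle of the face that the board's end meets, at ledge height, 70 mm from the mouth; axes as the holder's.
- clip (a joint): Angle in rad of the spring clip about its hinge pin: 0 as found (down, pad just above ledge height), about 0.11 with the pad on a seated board, 1.75 fully up and tipped back. Over-centre spring: below 0.9 it pulls down (3 to 4 N at the grip bar lifts it, the pad presses a board with about 4 N), above 0.9 it pulls up and stays up. Let go half-way, it snaps.
- hinge (a point): Middle of the clip's hinge pin, which lies along the holder's y, 23 mm beyond the end stop's face and 14 mm above ledge height; axes as the holder's.
- clip_bar (a point): Centre of the clip's grip bar, black, round, 26 mm long (along the holder's y), 10 mm thick, at the free end of a steel strip 14 mm wide that runs to the hinge. It moves on an arc of 68 mm radius about the pin; with the clip down it lies 66 mm from the pin towards the mouth and 18 mm above it. The clip's pad, 18 mm wide, lies 18 mm nearer the pin than the bar and 28 mm lower.
- board_mid (a point): Centre (half-way up) of the phone logic board: a dark green flat rectangle 110 x 42 x 6 mm with bright metal shields on its top, 30 to 60 g, lying on the blue mat (2 mm thick) with shields up. x along its length, y across, z up. Either end may go in first.
- battery: Black phone battery 92 x 52 x 5.5 mm, lying on the same mat; leave it alone.
- phone: Dark phone 146 x 70 x 8 mm lying on the bench beyond the mat; leave it alone.
- clamp: Black plastic spring clamp, 100 mm long, 18 mm high, lying on the bench; leave it alone.
- driver: Small screwdriver, 150 mm long, lying on the near side of the mat; leave it alone.
- screw_tray: Steel screw tray 110 x 75 x 18 mm; leave it alone.
- flux_jar: Jar, 42 mm wide, 36 mm high; leave it alone.
Mind the look-alikes: they are no part of the job. Leave any blue or green look-alike of the holder alone.

How it is judged:
On the way, in this order (a step that is already met when the one before it is completed fails the run):
1. the clip is lifted and stays up, with the board not yet in the holder (value of joint clip above 1.3 rad and distance between board_mid and end_stop above 0.1 m), for 0.2 s.
2. the board lies flat beneath the raised clip and is pushed steadily against the end stop (at least 3 N) (value of joint clip above 1 rad and contact force between board and end_stop above 3 N and x of board_mid in the frame of end_stop above -0.0565 m and z of board_mid in the frame of end_stop below 0.006 m and angle between the x axis of board_mid and the x axis of end_stop, either way round below 0.07 rad), for 0.2 s.
At the end, for the whole second after the job is handed in: The board lies flat on both ledges within the side rails, its end within 2 mm of the end stop, at rest, and the clip is down with its pad pressing on the board by its own spring (more than 1.5 N) (x of board_mid in the frame of end_stop between -0.057 and -0.053 m and y of board_mid in the frame of end_stop between -0.003 and 0.003 m and z of board_mid in the frame of end_stop between 0.0015 and 0.0045 m and angle between the x axis of board_mid and the x axis of end_stop, either way round below 0.06 rad and angle between board_mid's own z axis and vertical below 0.05 rad and value of joint clip between 0.06 and 0.2 rad and contact force between clip and board above 1.5 N and linear speed of board below 0.01 m/s); the robot touches nothing.
It fails at once if the clip presses or strikes the board with more than 15 N (contact force between clip and board above 15 N).
It fails at once if with the board in the holder, the clip snaps down (turns faster than 10 rad/s) (velocity of joint clip below -10 rad/s and distance between board_mid and end_stop below 0.08 m).
It fails at once if the board is pressed or struck against the end stop with more than 10 N (contact force between board and end_stop above 10 N).
It fails at once if the board is squeezed or knocked in the holder so that the contact forces of all its parts on the board add up to more than 30 N (contact force between board and holder above 30 N).
It fails at once if another thing on the bench is moved by more than 20 mm (distance of any of battery, phone, clamp, driver, screw_tray, flux_jar from where it was at the start of the episode above 0.02 m).
It also fails if it takes over 69 s, if anything falls off the work surface, if the arm or the gripper's body presses on something with over 40 N, if the wrist force passes 120 N, or if a joint passes its speed limit or range.

ROBOT

A 7-joint arm with a two-finger parallel gripper is mounted at the origin on the work surface. World frame = base frame: x ahead of the robot, y to its left, z up, the work surface at z = 0. Lengths are in m, angles in rad, forces in N, time in s.
With the tool pointing down it reaches from about 0.4 to 0.9 m from the base axis. Payload 5.5 kg.
Tool frame: the origin (TCP) lies midway between the tips of the shut fingers; the grasp point (between the pads) lies 19 mm behind it; x points along the fingers, z is the direction in which the jaws open and shut, and the axes are right-handed (so a half turn about x gives the same grasp; the last joint's range is limited). The gripper opens to 92 mm and grips with 3 to 60 N. Pads are 19 mm wide; open, the fingers measure 130 mm over their backs; the gripper's body (75 mm by 190 mm) begins 47 mm behind the grasp point.
Start: joints at [-1.047, 0.501, -0.427, 1.55, 0.221, 1.138, -0.21], TCP at [0.168, 0.628, 0.227] pointing down, gripper open.
Joint ranges: [-2.88, 2.88], [-0.31, 2.03], [-1.54, 1.56], [0.2, 2.42], [-1.41, 4.55], [0.19, 2.02], [-2.57, 2.57]. Speed limits (rad/s): [2.57, 2.57, 3.14, 3.14, 3.14, 3.14, 3.14].

INTERFACE

Orientations are given as a 3x3 rotation matrix whose columns are the frame's x, y, z axes.
In Python, from plant import env, viewer gives the robot as it stands.
- The arm moves only by the tool move_arm, never from a script. Its argument "increments" is text: rows parted by semicolons, each of 4 numbers parted by spaces: the shift along the tool's x, y, z each as a share of 20 cm, from -1 to 1, then the turn about the tool's x as a share of 60 degrees, from -1 to 1. A call has 1 to 8 rows; each row is the pose to reach, as a shift and turn from the pose commanded when the call began, along the tool's axes at that moment; what a row does not reach only later rows make up. A row lasts 1/12 s, in which the tool goes at most 41.7 mm and 7.16 degrees, less where a joint would pass 70% of its speed; a pose out of reach is approached as far as the arm can. A call with a number of a shift or a turn outside -1 to 1 is refused whole. A call with a gripper value outside its range is refused whole. "claw" is the opening, from 0 (shut) to 1 (fully open), set as the call begins (left out, the last holds). The fingers move at their own pace and stop on an object; "newtons" is the grip in N (left out, the last holds). Time passes only in rows, so rows that repeat a pose let the fingers close. It gives the time, the measured TCP pose, the force and the opening at its end, in the units of the state.
- env.state(): the state, without advancing time (a new reading comes with each control period).
- viewer.get_image(name): name is "scene" or "top" or "wrist"; returns the picture (384x512x3 uint8, blue, green, red); there is no depth.
- viewer.camera_params(name): a dict with "vfov" (degrees; the focal length in pixels is half the picture's height over the tangent of half this angle, whatever the lens; pixels are square), "cx", "cy" (the principal point, pixels), "T" (4x4, takes a point from camera to world coordinates); the wrist camera has in their place "tool_from_camera" (4x4, takes a point from camera to tool coordinates, whose origin is the TCP and whose axes are the tool frame's). Camera axes: x right, y up, looking along -z (the intrinsics and any distortion apply to the point x, -y, -z); pixel columns grow to the right and rows downward; lengths in m; the calibration is good to about 2 mm. A picture is of the moment at which its call begins: read the wrist's pose just before it. camera_params takes no time and is no camera call.
- env.sign_off(): hands the job in, once; it reports no verdict.
The state is a dict: "clock": time; "joint_positions": joint angles; "dq": joint speeds; "effort": joint torques, N m; "eef_pos": TCP position; "ee_rot": TCP orientation; "contact_force": force on the tool from outside, world axes, zero at the start; "moment": the same for the moment, N m; "finger_gap": finger opening in m.
Only numpy, scipy, OpenCV 4.12 (cv2) and the standard library are available. Lean on these libraries where they do the work, as an engineer would, in place of code of your own. Each camera call takes 0.05 s, during which the arm holds its last target.

## Working session

There is one attempt and no reset: what is moved stays moved. The work goes in short steps, Python scripts to look and compute and a tool call to move; the robot and the scene stay as the last step left them, time stands still between calls to the robot, and variables do not carry over. Pictures are saved under pics/ and viewed, and the job is handed in when it is done.

Besides the shell and the picture viewer there is one more tool, called after "Call:" by a JSON object that holds its "op" and its "data", one argument or row to a line. move_arm: Moves the arm, as the interface text tells. Its arguments: {"type":"object","properties":{"increments":{"type":"string"},"claw":{"type":"number"},"newtons":{"type":"number"}},"required":["increments"]}

```bash
ls; mkdir -p pics
python3 - <<'E'
from plant import env, viewer
import cv2
for n in ("scene","top","wrist"):
    im=viewer.get_image(n); cv2.imwrite(f"pics/{n}0.png",im)
    print(n,viewer.camera_params(n))
print(env.state())
E
```

```text
pics
scene {'vfov': 46.58101425483702, 'cx': 254.47420437713228, 'cy': 194.31969471491453, 'T': array([[ 0.77385982, -0.53690933,  0.33596035,  0.95382652],
       [ 0.63333764,  0.65185811, -0.41709045, -0.63444616],
       [ 0.00494128,  0.53554587,  0.84449168,  1.184094  ],
       [ 0.        ,  0.        ,  0.        ,  1.        ]])}
top {'vfov': 57.02202664307768, 'cx': 260.5980279820145, 'cy': 186.1678692149597, 'T': array([[ 0.00927938,  0.99246451, -0.12218058,  0.43835497],
       [-0.99914582,  0.00428196, -0.04110115, -0.11847506],
       [-0.04026826,  0.12245761,  0.99165649,  0.86981249],
       [ 0.        ,  0.        ,  0.        ,  1.        ]])}
wrist {'vfov': 66.16289985039643, 'cx': 253.9246390789114, 'cy': 189.67832163602478, 'tool_from_camera': array([[ 8.81945696e-04,  2.53658778e-01, -9.67293361e-01,
        -1.57374390e-01],
       [-2.46767693e-04,  9.67293763e-01,  2.53658658e-01,
         6.80171115e-02],
       [ 9.99999581e-01,  1.49835891e-05,  9.15695362e-04,
        -2.70121645e-04],
       [ 0.00000000e+00,  0.00000000e+00,  0.00000000e+00,
         1.00000000e+00]])}
{'clock': 0.15, 'joint_positions': array([-1.0467871 ,  0.50167116, -0.42681547,  1.55120132,  0.22082269,
        1.13830311, -0.21033386]), 'dq': array([ 0.00017846, -0.00313273, -0.00146704, -0.00213026, -0.00212635,
       -0.00063763,  0.00014135]), 'effort': array([-8.11682112e-03, -5.67091835e+01, -5.82571283e+00, -2.79447305e+01,
       -6.86183106e-02,  2.65243789e-02,  1.36917324e-04]), 'eef_pos': array([0.16751605, 0.62748283, 0.22589475]), 'ee_rot': array([[-4.32088565e-04, -9.66182207e-01,  2.57859955e-01],
       [-1.46844459e-03,  2.57860314e-01,  9.66181092e-01],
       [-9.99998828e-01,  3.88227451e-05, -1.53020353e-03]]), 'contact_force': array([1.0543539 , 0.56375385, 0.36586449]), 'moment': array([-0.01882839, -0.02215257,  0.05096298]), 'finger_gap': 0.09147476703782328}
```

View images.

View pics/scene0.png

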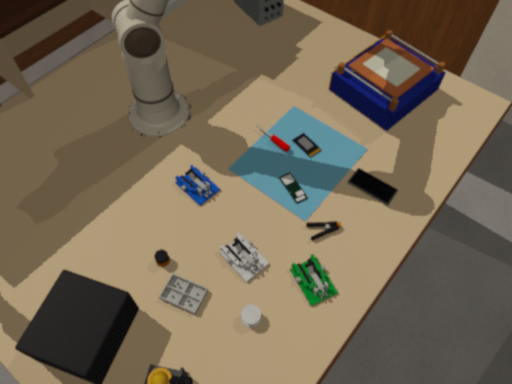

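View pics/top0.png

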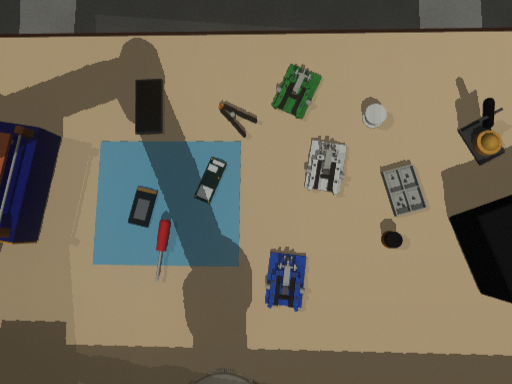

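View pics/wrist0.png

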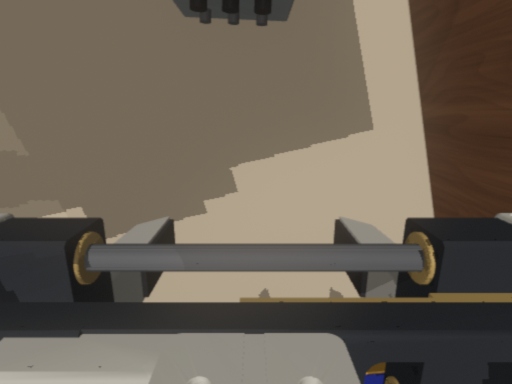

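Run:
```python
import cv2
im=cv2.imread("pics/top0.png")
a=cv2.resize(im[125:205,290:365],None,fx=7,fy=7,interpolation=cv2.INTER_CUBIC);cv2.imwrite("pics/c1.png",a)
a=cv2.resize(im[140:220,170:250],None,fx=7,fy=7,interpolation=cv2.INTER_CUBIC);cv2.imwrite("pics/c2.png",a)
im=cv2.imread("pics/scene0.png")
a=cv2.resize(im[225:290,205:280],None,fx=8,fy=8,interpolation=cv2.INTER_CUBIC);cv2.imwrite("pics/c3.png",a)
```

```text
(no output)
```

View pics/c1.png

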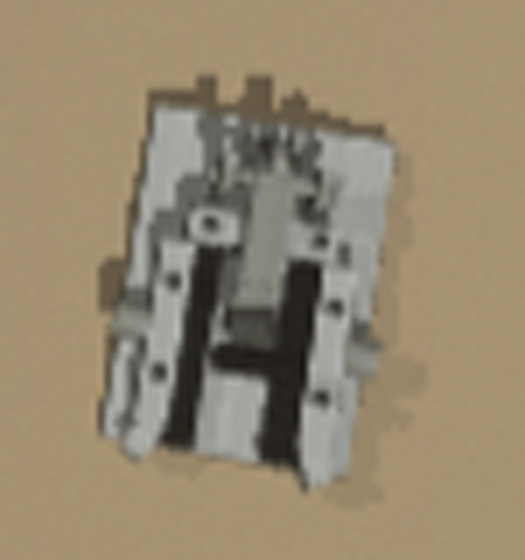

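View pics/c2.png

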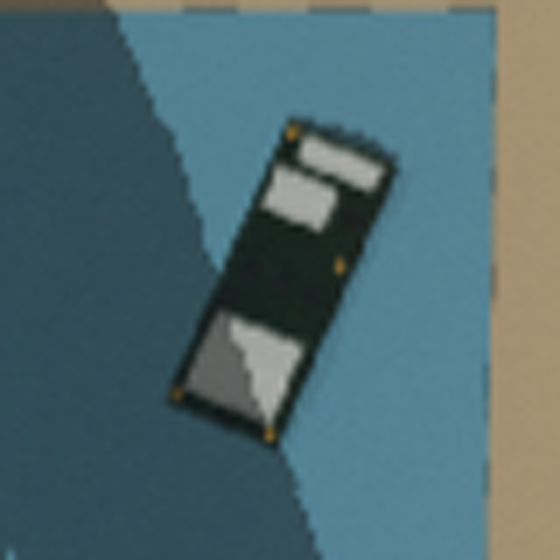

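View pics/c3.png

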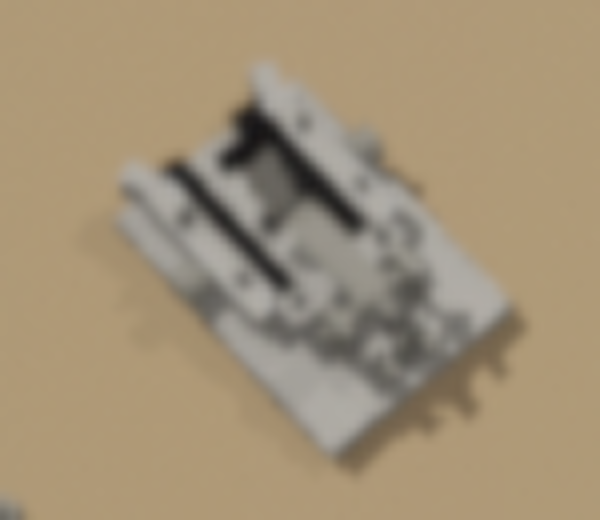

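```bash
cat > h.py <<'E'
import numpy as np, cv2
from plant import env, viewer
P={n:viewer.camera_params(n) for n in("scene","top","wrist")}
def ray(n,u,v,T=None):
    p=P[n]; f=192/np.tan(np.radians(p["vfov"])/2)
    d=np.array([(u-p["cx"])/f,-(v-p["cy"])/f,-1])
    T=p["T"] if T is None else T
    return T[:3,3],T[:3,:3]@d
def pix(n,u,v,z,T=None):
    o,d=ray(n,u,v,T); return o+d*(z-o[2])/d[2]
def proj(n,X,T=None):
    p=P[n]; f=192/np.tan(np.radians(p["vfov"])/2)
    T=p["T"] if T is None else T
    c=T[:3,:3].T@(np.asarray(X)-T[:3,3]); return np.array([p["cx"]+f*c[0]/-c[2],p["cy"]-f*c[1]/-c[2]])
def wT(s):
    T=np.eye(4);T[:3,:3]=s["ee_rot"];T[:3,3]=s["eef_pos"];return T@P["wrist"]["tool_from_camera"]
E
python3 - <<'E'
from h import *
np.set_printoptions(precision=4,suppress=True)
print("base plate far corners", [pix("top",290+x/7,125+y/7,.008) for x,y in((155,92),(392,140),(100,435))])
print("slots", [pix("top",290+x/7,125+y/7,.02) for x,y in((208,248),(178,445),(308,262),(277,462),(228,465))])
b=[pix("top",170+x/7,140+y/7,.008) for x,y in((290,120),(397,162),(277,443),(170,398))]
print("board",b,np.mean(b,0))
print([np.linalg.norm(b[i]-b[(i+1)%4]) for i in range(4)])
e=(b[0]+b[1]-b[2]-b[3])[:2];print(np.degrees(np.arctan2(e[1],e[0])))
# scene view
print("scene plate corners",[pix("scene",205+x/8,225+y/8,.008) for x,y in((335,458),(515,305))])
E
```

```text
base plate far corners [array([ 0.6654, -0.2099,  0.008 ]), array([ 0.6479, -0.2929,  0.008 ]), array([ 0.5426, -0.1897,  0.008 ])]
slots [array([ 0.6067, -0.2264,  0.02  ]), array([ 0.5378, -0.2154,  0.02  ]), array([ 0.6018, -0.2608,  0.02  ]), array([ 0.5321, -0.2491,  0.02  ]), array([ 0.531 , -0.2324,  0.02  ])]
board [array([0.6171, 0.0409, 0.008 ]), array([0.6019, 0.0022, 0.008 ]), array([0.5016, 0.0424, 0.008 ]), array([0.5172, 0.0808, 0.008 ])] [0.5595 0.0416 0.008 ]
[np.float64(0.04155519259283103), np.float64(0.10807574473067218), np.float64(0.041478869211322995), np.float64(0.10751722318583454)]
-21.83489943760315
scene plate corners [array([ 0.6527, -0.2906,  0.008 ]), array([ 0.6655, -0.206 ,  0.008 ])]
```

Call:
{"op": "move_arm", "data": {
  "increments": "0.1 -1 -0.78 0;0.1 -1 -0.78 0;0.1 -1 -0.78 0;0.1 -1 -0.78 0;0.1 -1 -0.78 0;0.1 -1 -0.78 0;0.1 -1 -0.78 0"
}}

```text
clock: 0.73
eef_pos: [0.3266, 0.4175, 0.2054]
ee_rot: [[0.002, -0.963, 0.268], [-0.006, 0.268, 0.963], [-1.0, -0.003, -0.006]]
contact_force: [0.4, -0.8, 0.3]
finger_gap: 0.0921
```

Call:
{"op": "move_arm", "data": {
  "increments": "0 -1 -0.78 0;0 -1 -0.78 0;0 -1 -0.78 0;0 -1 -0.78 0;0 -1 -0.78 0;0 -1 -0.78 0;0 -1 -0.78 0"
}}

```text
clock: 1.32
eef_pos: [0.4787, 0.2148, 0.2065]
ee_rot: [[0.002, -0.963, 0.269], [-0.004, 0.269, 0.963], [-1.0, -0.003, -0.003]]
contact_force: [0.3, -1.4, 0.3]
finger_gap: 0.092
```

Call:
{"op": "move_arm", "data": {
  "increments": "0 -0.87 -0.67 0.1;0 -0.87 -0.67 0.1;0 -0.87 -0.67 0.1;0 -0.87 -0.67 0.1;0 -0.87 -0.67 0.1;0 -0.87 -0.67 0.1;0 -0.87 -0.67 0.1;0 -0.87 -0.67 0.1"
}}

```text
clock: 1.98
eef_pos: [0.6069, 0.049, 0.206]
ee_rot: [[-0.001, -0.933, 0.359], [0.0, 0.359, 0.933], [-1.0, 0.001, -0.0]]
contact_force: [-0.9, 0.8, -0.0]
finger_gap: 0.0917
```

Run:
```python
from h import *
import pickle
s=env.state(); im=viewer.get_image("wrist"); cv2.imwrite("pics/wb.png",im); pickle.dump(s,open("wb.pkl","wb")); print(s["eef_pos"],s["clock"])
```

```text
[0.60689123 0.04898472 0.20602269] 1.9833
```

View pics/wb.png

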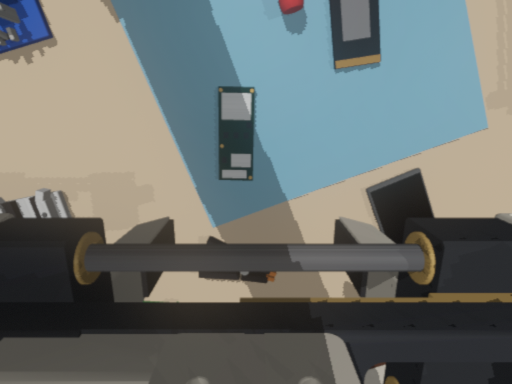

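Run:
```python
import cv2
im=cv2.imread("pics/wb.png")
cv2.imwrite("pics/wbc.png",cv2.resize(im[78:190,205:275],None,fx=5,fy=5,interpolation=cv2.INTER_CUBIC))
```

```text
(no output)
```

View pics/wbc.png

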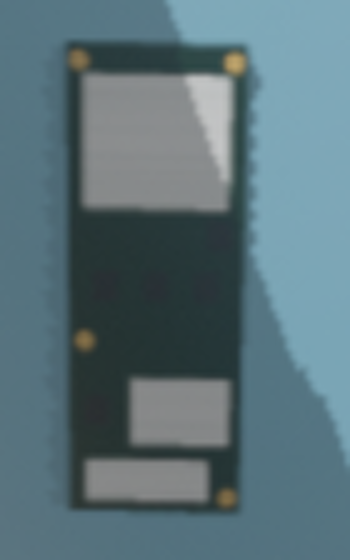

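Run:
```python
from h import *
import pickle
s=pickle.load(open("wb.pkl","rb"));T=wT(s)
for z in (.006,.008):
    b=[pix("wrist",205+x/5-.4,78+y/5-.4,z,T) for x,y in((67,44),(247,46),(239,511),(68,508))]
    print(np.round(b,4).tolist(),np.mean(b,0))
    print([np.linalg.norm(b[i]-b[(i+1)%4]) for i in range(4)])
    e=(b[2]+b[3]-b[1]-b[0])[:2];print(np.degrees(np.arctan2(e[1],e[0])))
print(P["wrist"])
```

```text
[[0.5012, 0.0448, 0.006], [0.5165, 0.0832, 0.006], [0.6179, 0.042, 0.006], [0.6019, 0.0027, 0.006]] [0.5593826  0.04317536 0.006     ]
[np.float64(0.04135504054928153), np.float64(0.10948485728648881), np.float64(0.04248727924894957), np.float64(0.10919590505810667)]
-22.39047438276081
[[0.5014, 0.0449, 0.008], [0.5166, 0.0832, 0.008], [0.6175, 0.0422, 0.008], [0.6016, 0.0031, 0.008]] [0.55929409 0.04334266 0.008     ]
[np.float64(0.04112368166836403), np.float64(0.10887234926515031), np.float64(0.04224958611046617), np.float64(0.10858501356678026)]
-22.390474382760818
{'vfov': 66.16289985039643, 'cx': 253.9246390789114, 'cy': 189.67832163602478, 'tool_from_camera': array([[ 9.00769867e-04,  2.53748935e-01, -9.67269697e-01,
        -1.57374914e-01],
       [-2.48775565e-04,  9.67270116e-01,  2.53748813e-01,
         6.79879064e-02],
       [ 9.99999563e-01,  1.20637804e-05,  9.34414309e-04,
        -2.68271869e-04],
       [ 0.00000000e+00,  0.00000000e+00,  0.00000000e+00,
         1.00000000e+00]])}
```

Call:
{"op": "move_arm", "data": {
  "increments": "0 -0.5 -0.9 -0.19;0 -0.5 -0.9 -0.19;0 -0.5 -0.9 -0.19;0 -0.5 -0.9 -0.19;0 -0.5 -0.9 -0.19;0 -0.5 -0.9 -0.19"
}}

```text
clock: 2.53
eef_pos: [0.6353, -0.1647, 0.2067]
ee_rot: [[-0.0, -0.985, 0.175], [-0.006, 0.175, 0.985], [-1.0, -0.001, -0.006]]
contact_force: [-0.7, -1.8, 0.8]
finger_gap: 0.0919
```

Call:
{"op": "move_arm", "data": {
  "increments": "0.15 -0.17 -0.4 0;0.15 -0.17 -0.4 0;0.15 -0.17 -0.4 0;0.15 -0.17 -0.4 0"
}}

```text
clock: 2.87
eef_pos: [0.6549, -0.2418, 0.1746]
ee_rot: [[-0.004, -0.986, 0.169], [-0.001, 0.169, 0.986], [-1.0, 0.003, -0.001]]
contact_force: [-0.2, 0.4, -0.3]
finger_gap: 0.0918
```

Run:
```python
from h import *
import pickle
s=env.state(); im=viewer.get_image("wrist"); cv2.imwrite("pics/wh.png",im); pickle.dump(s,open("wh.pkl","wb")); print(s["eef_pos"],s["clock"])
cv2.imwrite("pics/whc.png",cv2.resize(im[20:235,130:380],None,fx=3,fy=3,interpolation=cv2.INTER_CUBIC)[:600])
```

```text
[ 0.6549114  -0.24175443  0.17456078] 2.8667
```

View pics/wh.png

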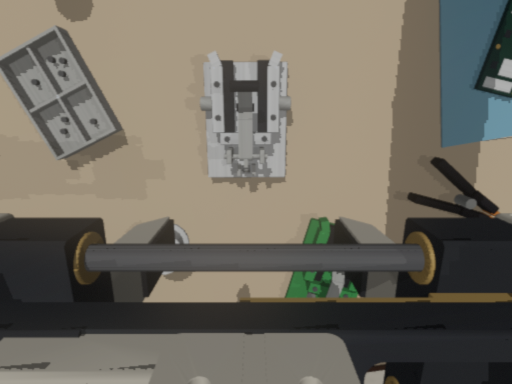

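View pics/whc.png

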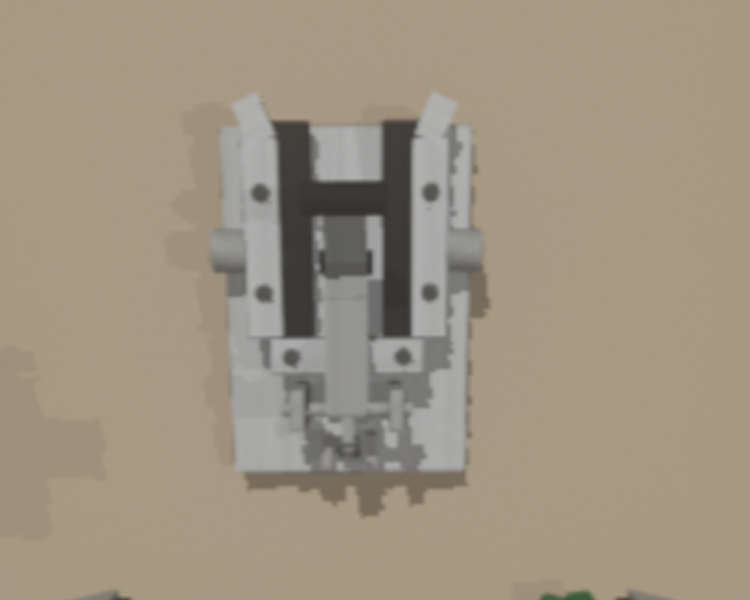

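Run:
```python
from h import *
import pickle
np.set_printoptions(precision=4,suppress=True)
s=pickle.load(open("wh.pkl","rb"));T=wT(s)
f=lambda x,y,z:pix("wrist",130+x/3-.33,20+y/3-.33,z,T)
print(P["wrist"]["tool_from_camera"][:,3])
L0,R0,L1,R1=f(274,122,.02),f(418,122,.02),f(283,337,.02),f(412,337,.02)
print("ledge",L0,R0,L1,R1,np.linalg.norm(L0-R0),np.linalg.norm(L1-R1))
m=(L0+R0)/2;e=(L1+R1)/2;d=e-m;print("mouth",m,"end",e,np.linalg.norm(d),np.degrees(np.arctan2(d[1],d[0])))
# rail top corners outer/inner
for n,a,z in(("stop top",[(272,339),(422,339)],.029),("pin",[(285,410),(410,408)],.034),("bar",[(303,197),(387,197)],.052),("barEdges",[(345,182),(345,215)],.052),("plate far",[(237,471),(465,471)],.006),("strip",[(327,300),(368,300),(328,410),(366,410)],.045)):
    q=[f(x,y,z) for x,y in a];print(n,q,np.mean(q,0),np.linalg.norm(q[0]-q[1]))
y=(f(465,471,.006)-f(237,471,.006));print(np.degrees(np.arctan2(y[1],y[0]))-90)
```

```text
[-0.1574  0.068  -0.0003  1.    ]
ledge [ 0.5329 -0.2544  0.02  ] [ 0.541  -0.2079  0.02  ] [ 0.6014 -0.2649  0.02  ] [ 0.609  -0.2208  0.02  ] 0.04716453157373291 0.04478034702137347
mouth [ 0.537  -0.2311  0.02  ] end [ 0.6052 -0.2429  0.02  ] 0.06922794143078341 -9.769099353815264
stop top [array([ 0.601 , -0.2677,  0.029 ]), array([ 0.6096, -0.2179,  0.029 ])] [ 0.6053 -0.2428  0.029 ] 0.05059722043427339
pin [array([ 0.6248, -0.2674,  0.034 ]), array([ 0.6312, -0.2256,  0.034 ])] [ 0.628  -0.2465  0.034 ] 0.04230406275161969
bar [array([ 0.5606, -0.2474,  0.052 ]), array([ 0.5648, -0.2226,  0.052 ])] [ 0.5627 -0.235   0.052 ] 0.02518866358414537
barEdges [array([ 0.5585, -0.2343,  0.052 ]), array([ 0.5678, -0.2359,  0.052 ])] [ 0.5631 -0.2351  0.052 ] 0.009371185372661652
plate far [array([ 0.6477, -0.2932,  0.006 ]), array([ 0.6623, -0.2086,  0.006 ])] [ 0.655  -0.2509  0.006 ] 0.0858994741758608
strip [array([ 0.5914, -0.2462,  0.045 ]), array([ 0.5936, -0.2334,  0.045 ]), array([ 0.6258, -0.2523,  0.045 ]), array([ 0.6279, -0.2401,  0.045 ])] [ 0.6097 -0.243   0.045 ] 0.012959182717162475
-9.739684302370947
```

Call:
{"op": "move_arm", "data": {
  "increments": "0.2 0.46 -0.046 0;0.2 0.46 -0.046 0;0.2 0.46 -0.046 0;0.67 0.46 -0.046 0;0.67 0.46 -0.046 0;0.67 0.46 -0.046 0;0.67 0.46 -0.046 0;0.67 0.46 -0.046 0",
  "claw": 0.5,
  "newtons": 25
}}

```text
clock: 3.58
eef_pos: [0.5652, -0.231, 0.0436]
ee_rot: [[0.0, -0.987, 0.163], [0.001, 0.163, 0.987], [-1.0, 0.0, 0.001]]
contact_force: [0.5, -0.2, 0.3]
finger_gap: 0.0472
```

Run:
```python
from h import *
s=env.state(); im=viewer.get_image("wrist"); cv2.imwrite("pics/g1.png",im); print(s["eef_pos"],s["contact_force"],s["finger_gap"],s["ee_rot"])
```

```text
[ 0.56519667 -0.23095602  0.04356121] [ 0.48070258 -0.21959173  0.32578356] 0.04723758839719467 [[ 1.36901896e-04 -9.86596182e-01  1.63180745e-01]
 [ 1.06159123e-03  1.63180798e-01  9.86595611e-01]
 [-9.99999427e-01  3.81644383e-05  1.06970161e-03]]
```

View pics/g1.png

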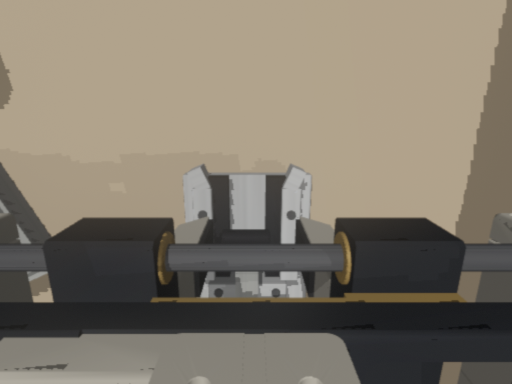

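Call:
{"op": "move_arm", "data": {
  "increments": "0.018 0.007 -0.023 0.006;0.018 0.007 -0.023 0.006;0.018 0.007 -0.023 0.006;0.018 0.007 -0.023 0.006"
}}

```text
clock: 3.97
eef_pos: [0.5627, -0.2379, 0.0401]
ee_rot: [[0.001, -0.985, 0.172], [-0.001, 0.172, 0.985], [-1.0, -0.002, -0.0]]
contact_force: [0.3, 0.4, -0.8]
finger_gap: 0.0458
```

Call:
{"op": "move_arm", "data": {
  "increments": "0 0 0 0;0 0 0 0;0 0 0 0;0 0 0 0;0 0 0 0;0 0 0 0",
  "claw": 0,
  "newtons": 25
}}

```text
clock: 4.47
eef_pos: [0.5625, -0.2354, 0.0391]
ee_rot: [[-0.0, -0.985, 0.171], [0.002, 0.171, 0.985], [-1.0, 0.0, 0.002]]
contact_force: [0.5, 5.5, 2.4]
finger_gap: 0.0252
```

Run:
```python
from h import *
s=env.state(); im=viewer.get_image("wrist"); cv2.imwrite("pics/g2.png",im); print(s["eef_pos"],s["contact_force"],s["finger_gap"],s["ee_rot"])
```

```text
[ 0.56248493 -0.23543798  0.03911023] [0.54491507 5.52119551 2.44168219] 0.025151666590726544 [[-4.99064968e-05 -9.85339563e-01  1.70604640e-01]
 [ 1.93939187e-03  1.70604224e-01  9.85337728e-01]
 [-9.99998118e-01  3.80044005e-04  1.90244528e-03]]
```

View pics/g2.png

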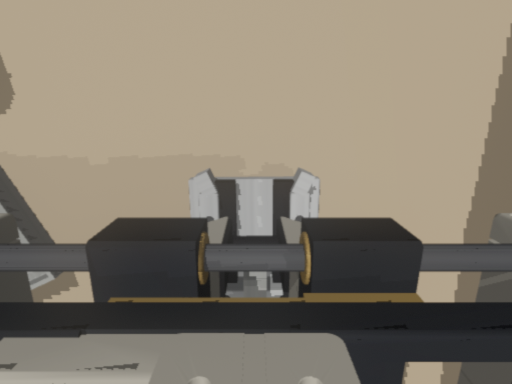

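Call:
{"op": "move_arm", "data": {
  "increments": "-0.033 -0.011 0.01 0;-0.064 -0.0245 0.01 0;-0.094 -0.041 0.01 0;-0.1215 -0.061 0.01 0;-0.147 -0.084 0.01 0;-0.171 -0.1085 0.01 0;-0.1915 -0.136 0.01 0;-0.2095 -0.165 0.01 0"
}}

```text
clock: 5.18
eef_pos: [0.5948, -0.2407, 0.0817]
ee_rot: [[-0.001, -0.985, 0.172], [0.001, 0.172, 0.985], [-1.0, 0.001, 0.0]]
contact_force: [-2.1, 3.7, -1.4]
finger_gap: 0.0257
```

Call:
{"op": "move_arm", "data": {
  "increments": "-0.015 -0.031 0 0;-0.027 -0.063 0 0;-0.035 -0.096 0 0;-0.041 -0.13 0 0;-0.0425 -0.164 0 0;-0.041 -0.198 0 0;-0.036 -0.232 0 0;-0.028 -0.265 0 0"
}}

```text
clock: 5.85
eef_pos: [0.6494, -0.2499, 0.0872]
ee_rot: [[0.003, -0.985, 0.171], [-0.0, 0.171, 0.985], [-1.0, -0.003, 0.0]]
contact_force: [1.7, 4.6, 0.2]
finger_gap: 0.025
```

Run:
```python
from h import *
s=env.state(); im=viewer.get_image("wrist"); cv2.imwrite("pics/g3.png",im); print(s["eef_pos"],s["contact_force"],s["finger_gap"])
```

```text
[ 0.6494184  -0.24986445  0.0871886 ] [1.69194592 4.57973325 0.22334976] 0.024966615563864612
```

View pics/g3.png

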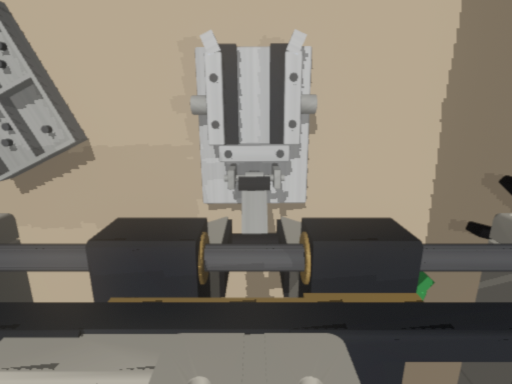

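Call:
{"op": "move_arm", "data": {
  "increments": "0 0 0 0;0 0 0 0;0 0 0 0;-0.1 0 0 0;-0.3 0 0 0;-0.4 0 0 0;-0.4 0 0 0",
  "claw": 0.5
}}

```text
clock: 6.48
eef_pos: [0.6502, -0.2531, 0.1729]
ee_rot: [[0.009, -0.985, 0.174], [-0.005, 0.174, 0.985], [-1.0, -0.009, -0.003]]
contact_force: [1.5, 0.1, 1.6]
finger_gap: 0.0456
```

Run:
```python
from h import *
import pickle
s=env.state(); im=viewer.get_image("wrist"); cv2.imwrite("pics/g4.png",im);pickle.dump(s,open("g4.pkl","wb")); print(s["eef_pos"],s["contact_force"],s["finger_gap"],s["ee_rot"])
```

```text
[ 0.65017673 -0.25313808  0.17294845] [1.48981838 0.08393037 1.59393531] 0.045622194331769624 [[ 0.00880167 -0.98477211  0.17362726]
 [-0.00474018  0.17359095  0.98480643]
 [-0.99995003 -0.00949097 -0.0031401 ]]
```

View pics/g4.png

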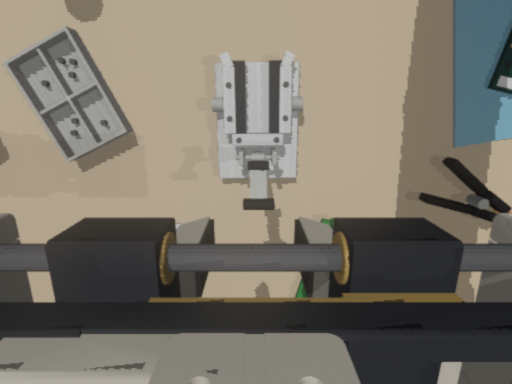

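Call:
{"op": "move_arm", "data": {
  "increments": "0 0.5 0.8 0.2;0 0.5 0.8 0.2;0 0.5 0.8 0.2;0 0.5 0.8 0.2;0 0.5 0.8 0.2;0 0.5 0.8 0.2",
  "claw": 0.65
}}

```text
clock: 7.03
eef_pos: [0.5731, -0.0687, 0.1651]
ee_rot: [[-0.004, -0.931, 0.366], [0.003, 0.366, 0.931], [-1.0, 0.005, 0.001]]
contact_force: [-0.4, 0.5, -0.3]
finger_gap: 0.0598
```

Call:
{"op": "move_arm", "data": {
  "increments": "0.32 0.444 0.497 0.013;0.32 0.444 0.497 0.013;0.32 0.444 0.497 0.013;0.32 0.444 0.497 0.013;0.32 0.444 0.497 0.013;0.32 0.444 0.497 0.013"
}}

```text
clock: 7.53
eef_pos: [0.5294, 0.05, 0.101]
ee_rot: [[-0.003, -0.923, 0.384], [-0.001, 0.384, 0.923], [-1.0, 0.003, -0.002]]
contact_force: [-0.2, -0.7, 0.3]
finger_gap: 0.0599
```

Run:
```python
from h import *
import pickle
s=env.state(); im=viewer.get_image("wrist"); cv2.imwrite("pics/b1.png",im);pickle.dump(s,open("b1.pkl","wb")); print(s["eef_pos"],s["contact_force"],s["finger_gap"],s["ee_rot"])
```

```text
[0.52944016 0.04996157 0.10102182] [-0.18664645 -0.65901448  0.32228717] 0.0598790015816059 [[-3.20626666e-03 -9.23473752e-01  3.83648210e-01]
 [-9.27797025e-04  3.83652764e-01  9.23476960e-01]
 [-9.99994430e-01  2.60496573e-03 -2.08688927e-03]]
```

View pics/b1.png

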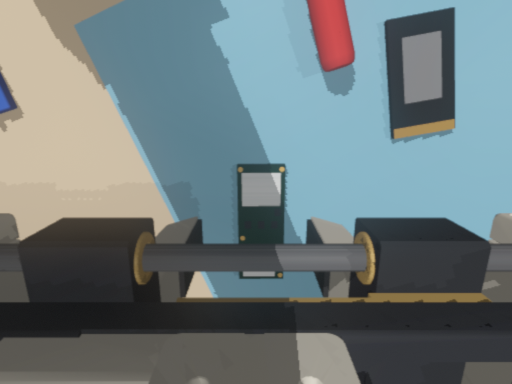

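Call:
{"op": "move_arm", "data": {
  "increments": "0.2 0.024 0.024 -0.003;0.35 0.024 0.024 -0.003;0.44 0.024 0.024 -0.003;0.48 0.024 0.024 -0.003;0.48 0.024 0.024 -0.003;0.48 0.024 0.024 -0.003;0.48 0.024 0.024 -0.003"
}}

```text
clock: 8.17
eef_pos: [0.5299, 0.0554, 0.008]
ee_rot: [[0.003, -0.923, 0.384], [-0.0, 0.384, 0.923], [-1.0, -0.002, 0.001]]
contact_force: [0.5, -0.3, -0.9]
finger_gap: 0.0598
```

Call:
{"op": "move_arm", "data": {
  "increments": "0.01 0.012 0 0;0.01 0.012 0 0;0.01 0.012 0 0"
}}

```text
clock: 8.42
eef_pos: [0.5264, 0.0573, 0.0054]
ee_rot: [[0.001, -0.924, 0.383], [0.0, 0.383, 0.924], [-1.0, -0.001, 0.001]]
contact_force: [-1.3, 0.3, -0.7]
finger_gap: 0.0596
```

Run:
```python
from h import *
import pickle
s=env.state(); im=viewer.get_image("wrist"); cv2.imwrite("pics/b2.png",im);pickle.dump(s,open("b2.pkl","wb")); print(s["eef_pos"],s["contact_force"],s["finger_gap"],s["ee_rot"])
cv2.imwrite("pics/b2c.png",im[150:384,100:420].repeat(2,0).repeat(2,1))
```

```text
[0.52641326 0.0572869  0.00537154] [-1.27199298  0.32325691 -0.68233238] 0.05955917630745605 [[ 1.12654660e-03 -9.23951122e-01  3.82508896e-01]
 [ 1.65977755e-04  3.82509307e-01  9.23951624e-01]
 [-9.99999352e-01 -9.77386594e-04  5.84269893e-04]]
```

View pics/b2c.png

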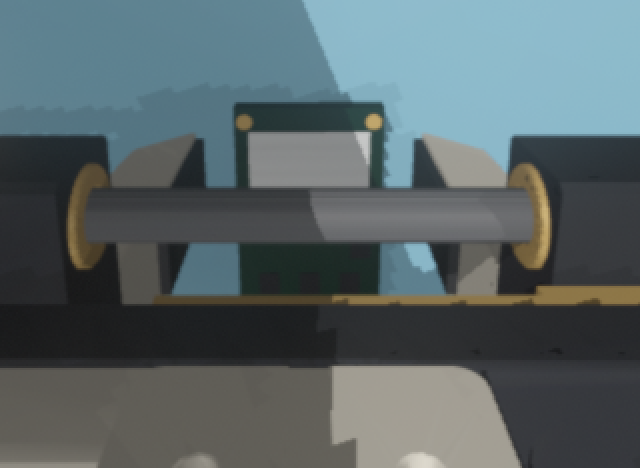

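Call:
{"op": "move_arm", "data": {
  "increments": "0.005 0 0 0;0.005 0 0 0;0.005 0 0 0;0.005 0 0 0;0.005 0 0 0;0.005 0 0 0",
  "claw": 0,
  "newtons": 30
}}

```text
clock: 8.97
eef_pos: [0.526, 0.0572, 0.0036]
ee_rot: [[-0.0, -0.924, 0.383], [0.0, 0.383, 0.924], [-1.0, 0.0, 0.0]]
contact_force: [1.1, -0.5, 0.9]
finger_gap: 0.0413
```

Call:
{"op": "move_arm", "data": {
  "increments": "-0.05 0 0 0;-0.15 0 0 0;-0.3 0 0 0;-0.45 0 0 0;-0.45 0 0 0;-0.45 0 0 0"
}}

```text
clock: 9.47
eef_pos: [0.5279, 0.0573, 0.0961]
ee_rot: [[0.005, -0.924, 0.383], [0.001, 0.383, 0.924], [-1.0, -0.004, 0.002]]
contact_force: [-0.8, -0.9, 0.0]
finger_gap: 0.0415
```

Run:
```python
from h import *
import pickle
s=env.state(); im=viewer.get_image("wrist"); cv2.imwrite("pics/b3.png",im);im2=viewer.get_image("scene"); print(s["eef_pos"],s["contact_force"],s["finger_gap"])
cv2.imwrite("pics/b3s.png",cv2.resize(im2[120:260,210:350],None,fx=4,fy=4,interpolation=cv2.INTER_CUBIC))
```

```text
[0.52792442 0.05732281 0.09614359] [-0.79093646 -0.94356803  0.04157333] 0.041487219044141134
```

View pics/b3.png

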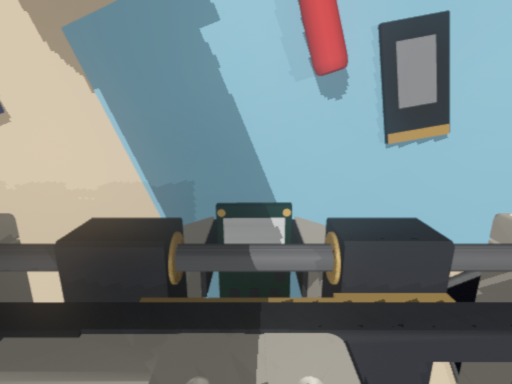

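View pics/b3s.png

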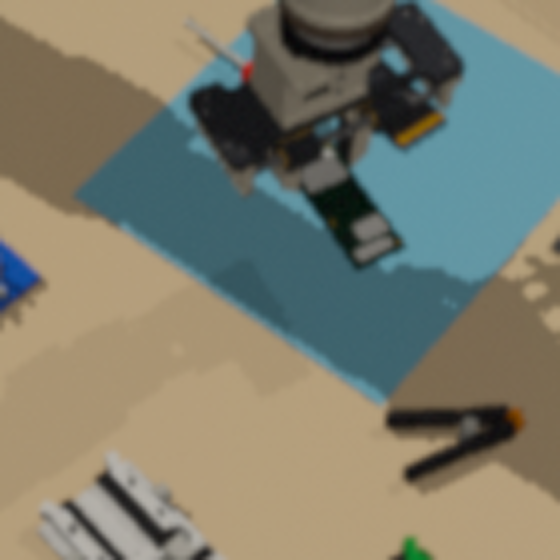

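Run:
```python
from h import *
s=env.state();p=s["eef_pos"];d=np.array([.924,-.383,0]);n=np.array([.383,.924,0])
for z in(-.012,-.004,.0044,.012):
    print(z,[4*(proj("scene",p+d*.0912+n*k+[0,0,z])-[210,120]) for k in(-.021,.021)],[proj("top",p+d*.0912+n*k+[0,0,z]) for k in(-.021,.021)])
```

```text
-0.012 [array([348.34601555, 278.48108673]), array([396.7837401 , 256.21524726])] [array([222.13439874, 157.15585888]), array([205.4521901 , 150.24587823])]
-0.004 [array([349.28009193, 272.54163546]), array([397.95826121, 250.21030722])] [array([221.60977802, 156.43413701]), array([204.76493055, 149.45902797])]
0.0044 [array([350.27131114, 266.23883385]), array([399.20452664, 243.83856202])] [array([221.04759137, 155.6607356 ]), array([204.02852577, 148.61591084])]
0.012 [array([351.17748719, 260.47679062]), array([400.34376967, 238.01398715])] [array([220.52863687, 154.94680876]), array([203.34881166, 147.83769942])]
```

Call:
{"op": "move_arm", "data": {
  "increments": "-0.02 -0.01 -0.15 -0.05;-0.02 -0.01 -0.35 -0.1;-0.02 -0.01 -0.52 -0.16;-0.02 -0.01 -0.68 -0.21;-0.02 -0.01 -0.8 -0.21;-0.02 -0.01 -0.8 -0.21;-0.02 -0.01 -0.8 -0.21"
}}

```text
clock: 10.15
eef_pos: [0.4649, -0.0929, 0.0964]
ee_rot: [[-0.003, -0.984, 0.176], [0.0, 0.176, 0.984], [-1.0, 0.003, -0.0]]
contact_force: [0.9, 0.3, -0.8]
finger_gap: 0.0411
```

Call:
{"op": "move_arm", "data": {
  "increments": "0 0.03 -0.2 -0.003;0 0.07 -0.4 -0.006;0.05 0.108 -0.55 -0.006;0.15 0.108 -0.62 -0.006;0.2 0.108 -0.62 -0.006;0.23 0.108 -0.62 -0.006;0.23 0.108 -0.62 -0.006;0.23 0.108 -0.62 -0.006"
}}

```text
clock: 10.82
eef_pos: [0.4247, -0.2076, 0.0512]
ee_rot: [[-0.001, -0.987, 0.162], [0.002, 0.162, 0.987], [-1.0, 0.001, 0.001]]
contact_force: [0.1, 0.2, 0.0]
finger_gap: 0.0412
```

Run:
```python
from h import *
import pickle
s=env.state(); im=viewer.get_image("top");s2=env.state(); im2=viewer.get_image("scene"); print(s["eef_pos"],s2["eef_pos"],s["contact_force"],s["finger_gap"],s["ee_rot"])
pickle.dump(s,open("p1.pkl","wb"))
cv2.imwrite("pics/p1t.png",im);cv2.imwrite("pics/p1s.png",im2)
cv2.imwrite("pics/p1tc.png",cv2.resize(im[125:250,280:370],None,fx=4.6,fy=4.6,interpolation=cv2.INTER_CUBIC))
cv2.imwrite("pics/p1sc.png",cv2.resize(im2[190:290,170:290],None,fx=6,fy=6,interpolation=cv2.INTER_CUBIC))
```

```text
[ 0.42469077 -0.20756255  0.0511948 ] [ 0.42506636 -0.20796796  0.05168847] [0.13793691 0.15938591 0.01403177] 0.041200627850838466 [[-8.85424869e-04 -9.86709633e-01  1.62490975e-01]
 [ 1.54310002e-03  1.62489497e-01  9.86709067e-01]
 [-9.99998417e-01  1.12439657e-03  1.37871941e-03]]
```

View pics/p1tc.png

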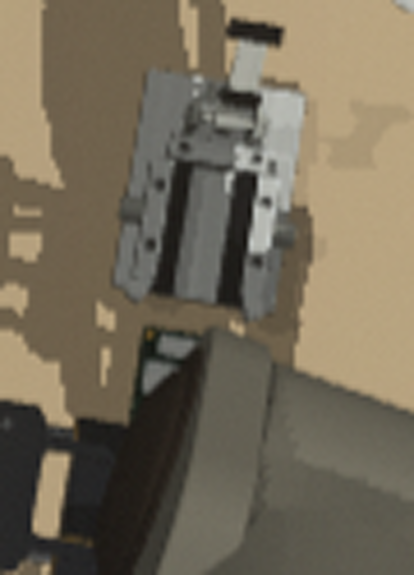

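View pics/p1sc.png

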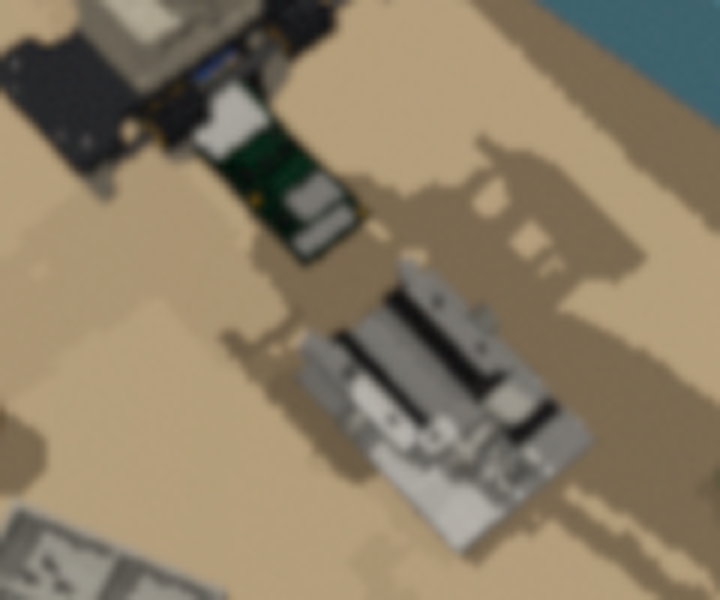

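Run:
```python
from h import *
import pickle
np.set_printoptions(precision=4,suppress=True)
s=pickle.load(open("p1.pkl","rb"));p=np.array([.42506636,-.20796796,.0517]);n=s["ee_rot"][:,2];d=-s["ee_rot"][:,1]
c=[pix("scene",170+x/6-.4,190+y/6-.4,.0561) for x,y in((308,266),(366,211))]
print(c,np.mean(c,0),p+d*.0912, np.linalg.norm(c[0]-c[1]))
c=[pix("top",280+x/4.6-.4,125+y/4.6-.4,.0561) for x,y in((146,327),)]
print(c, p+d*.0912+n*.021)
hx=np.array([np.cos(np.radians(-9.75)),np.sin(np.radians(-9.75)),0]);hy=np.array([-hx[1],hx[0],0]);es=np.array([.6053,-.2427,.02])
# overlays of model
def ov(cam,f,off,k):
    im=cv2.imread(f)
    for a,b,z in [(-70,22,20),(-70,-22,20),(0,22,20),(0,-22,20),(0,26,29),(0,-26,29),(-70,22,25),(-70,-22,25),(23,0,34)]:
        q=k*(proj(cam,es*[1,1,0]+hx*a/1e3+hy*b/1e3+[0,0,z/1e3])-off+.4)
        cv2.circle(im,tuple(int(v) for v in q),3,(0,0,255),1)
    cv2.imwrite(f.replace(".png","o.png"),im)
ov("scene","pics/p1sc.png",np.array([170,190]),6);ov("top","pics/p1tc.png",np.array([280,125]),4.6)
print(np.degrees(np.arctan2(n[1],n[0])))
```

```text
[array([ 0.5159, -0.2406,  0.0561]), array([ 0.5177, -0.201 ,  0.0561])] [ 0.5168 -0.2208  0.0561] [ 0.5151 -0.2228  0.0516] 0.039723018347199573
[array([ 0.5171, -0.2018,  0.0561])] [ 0.5185 -0.2021  0.0516]
80.64848002512016
```

View pics/p1sco.png

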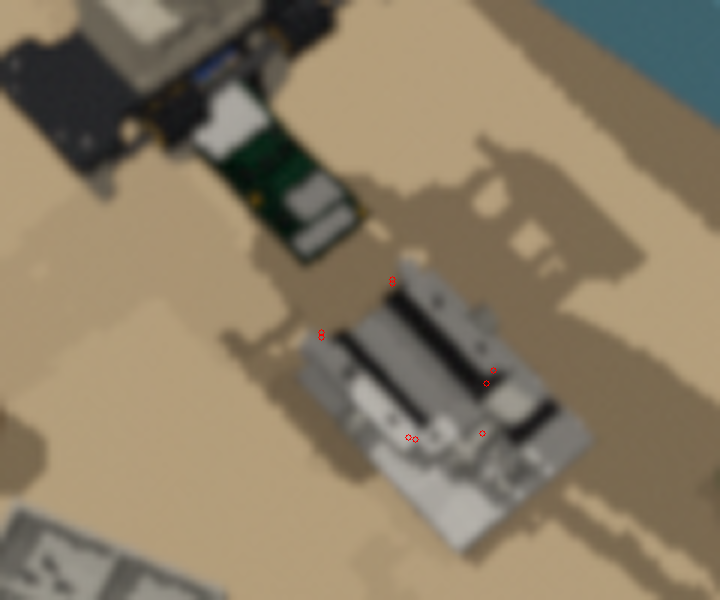

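View pics/p1tco.png

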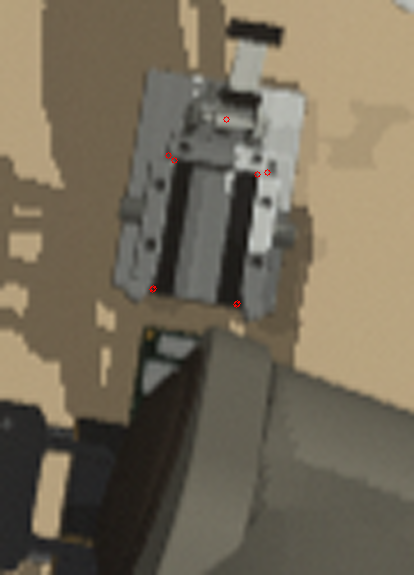

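Call:
{"op": "move_arm", "data": {
  "increments": "0.05 0 -0.02 0.005;0.1 0 -0.02 0.005;0.13 0 -0.02 0.005;0.141 0 -0.02 0.005;0.141 0 -0.02 0.005;0.141 0 -0.02 0.005"
}}

```text
clock: 11.42
eef_pos: [0.4231, -0.2136, 0.0231]
ee_rot: [[-0.001, -0.985, 0.171], [0.0, 0.171, 0.985], [-1.0, 0.001, 0.0]]
contact_force: [-0.8, 0.3, -1.2]
finger_gap: 0.0414
```

```bash
cat > rel.py <<'E'
from h import *
def rel(s):
    a=np.radians(-9.65);hx=np.array([np.cos(a),np.sin(a)]);hy=np.array([-hx[1],hx[0]]);es=np.array([.6053,-.2427])
    d=s["eef_pos"][:2]-es;n=s["ee_rot"][:,2]
    print("t",s["clock"],"hx %.1f hy %.2f z %.2f"%(1e3*d@hx,1e3*d@hy,1e3*s["eef_pos"][2]),"yawerr %.2f"%(np.degrees(np.arctan2(n[1],n[0]))-80.35),"F along hx %.1f hy %.1f z %.1f"%(s["contact_force"][:2]@hx,s["contact_force"][:2]@hy,s["contact_force"][2]),"M",s["moment"].round(2),s["finger_gap"])
if __name__=="__main__": rel(env.state())
E
python3 rel.py
python3 - <<'E'
from h import *
s=env.state(); im=viewer.get_image("wrist"); cv2.imwrite("pics/i1.png",im)
im2=viewer.get_image("scene");cv2.imwrite("pics/i1s.png",cv2.resize(im2[190:290,170:290],None,fx=6,fy=6,interpolation=cv2.INTER_CUBIC))
E
python3 rel.py
```

```text
t 11.4167 hx -184.5 hy -1.89 z 23.05 yawerr -0.19 F along hx -0.8 hy 0.1 z -1.2 M [-0.02 -0.01  0.02] 0.041432816003839336
t 11.5167 hx -184.0 hy -2.06 z 23.54 yawerr -0.20 F along hx 0.2 hy 1.1 z 0.2 M [0.04 0.05 0.02] 0.041374279274352076
```

View pics/i1s.png

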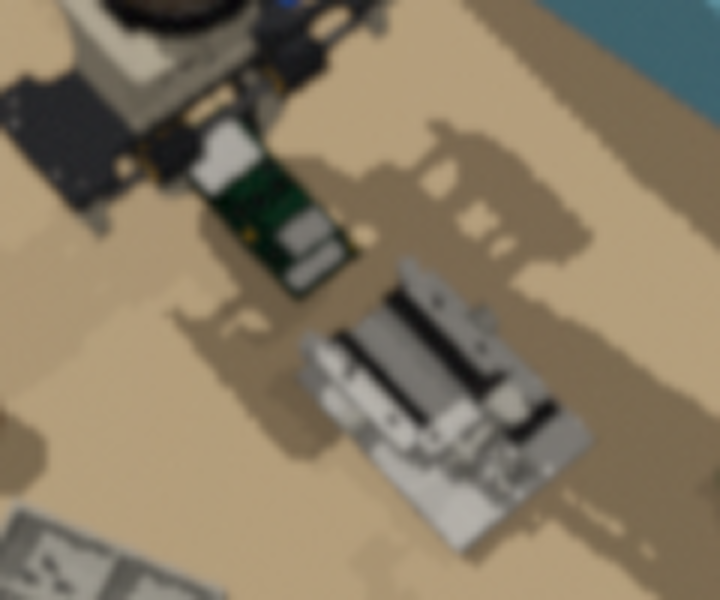

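Call:
{"op": "move_arm", "data": {
  "increments": "0 -0.02 0.01 -0.003;0 -0.04 0.01 -0.003;0 -0.06 0.01 -0.003;0 -0.07 0.01 -0.003;0 -0.07 0.01 -0.003;0 -0.07 0.01 -0.003"
}}

```text
clock: 12.02
eef_pos: [0.4377, -0.2142, 0.0234]
ee_rot: [[-0.0, -0.986, 0.168], [0.0, 0.168, 0.986], [-1.0, 0.0, 0.0]]
contact_force: [-0.1, 0.0, -0.8]
finger_gap: 0.0411
```

```bash
python3 rel.py
```

```text
t 12.0167 hx -170.0 hy -0.03 z 23.40 yawerr -0.00 F along hx -0.1 hy -0.0 z -0.8 M [-0.01  0.02  0.02] 0.04108686111353486
```

Aligned. Enter the mouth (front 9 mm before it now).

Call:
{"op": "move_arm", "data": {
  "increments": "0 -0.02 0 0;0 -0.04 0 0;0 -0.06 0 0;0 -0.08 0 0;0 -0.1 0 0;0 -0.1 0 0;0 -0.1 0 0"
}}

```text
clock: 12.6
eef_pos: [0.4575, -0.2175, 0.0233]
ee_rot: [[-0.0, -0.986, 0.168], [0.0, 0.168, 0.986], [-1.0, 0.0, 0.0]]
contact_force: [0.2, 0.6, -1.2]
finger_gap: 0.0418
```

```bash
python3 rel.py
python3 - <<'E'
from h import *
im=viewer.get_image("wrist"); cv2.imwrite("pics/i2.png",im)
im2=viewer.get_image("scene");cv2.imwrite("pics/i2s.png",cv2.resize(im2[190:290,170:290],None,fx=6,fy=6,interpolation=cv2.INTER_CUBIC))
E
python3 rel.py
```

```text
t 12.6 hx -149.9 hy 0.03 z 23.33 yawerr 0.00 F along hx 0.1 hy 0.6 z -1.2 M [-0.01  0.07  0.01] 0.04180302532990915
t 12.7 hx -150.4 hy -0.02 z 23.28 yawerr -0.01 F along hx -0.3 hy -0.1 z -0.2 M [0.08 0.02 0.06] 0.04153279688444199
```

View pics/i2s.png

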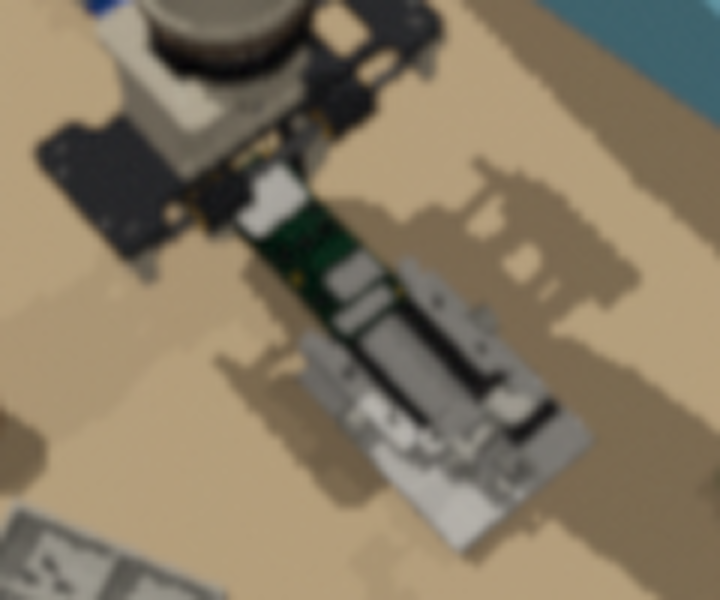

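Call:
{"op": "move_arm", "data": {
  "increments": "0 -0.02 0 0;0 -0.045 0 0;0 -0.07 0 0;0 -0.095 0 0;0 -0.12 0 0;0 -0.145 0 0;0 -0.16 0 0;0 -0.16 0 0"
}}

```text
clock: 13.37
eef_pos: [0.4899, -0.223, 0.0234]
ee_rot: [[0.001, -0.986, 0.168], [-0.0, 0.168, 0.986], [-1.0, -0.001, 0.0]]
contact_force: [-1.0, -1.1, -0.3]
finger_gap: 0.0415
```

```bash
python3 rel.py
```

```text
t 13.3667 hx -117.1 hy 0.03 z 23.44 yawerr 0.01 F along hx -0.8 hy -1.2 z -0.3 M [-0.01  0.05  0.02] 0.04150169757528783
```

Call:
{"op": "move_arm", "data": {
  "increments": "0 -0.02 0 0;0 -0.04 0 0;0 -0.06 0 0;0 -0.08 0 0;0.002 -0.08 0 0;0.004 -0.08 0 0;0.006 -0.08 0 0;0.006 -0.08 0 0"
}}

```text
clock: 14.03
eef_pos: [0.5041, -0.2255, 0.022]
ee_rot: [[-0.001, -0.986, 0.168], [0.0, 0.168, 0.986], [-1.0, 0.001, 0.0]]
contact_force: [0.3, 0.7, -0.7]
finger_gap: 0.041
```

```bash
python3 rel.py
```

```text
t 14.0333 hx -102.6 hy -0.04 z 21.99 yawerr -0.01 F along hx 0.2 hy 0.7 z -0.7 M [-0.01  0.01  0.03] 0.040998662078798064
```

Call:
{"op": "move_arm", "data": {
  "increments": "0.002 -0.005 0 0;0.003 -0.01 0 0;0.004 -0.015 0 0;0.004 -0.02 0 0;0.004 -0.025 0 0;0.004 -0.03 0 0;0.004 -0.03 0 0;0.004 -0.03 0 0"
}}

```text
clock: 14.7
eef_pos: [0.5108, -0.2267, 0.0215]
ee_rot: [[0.0, -0.986, 0.168], [-0.0, 0.168, 0.986], [-1.0, -0.0, -0.0]]
contact_force: [-0.8, -0.1, 0.3]
finger_gap: 0.0411
```

```bash
python3 rel.py;python3 - <<'E'
from h import *
im=viewer.get_image("wrist"); cv2.imwrite("pics/i3.png",im)
im2=viewer.get_image("scene");cv2.imwrite("pics/i3s.png",cv2.resize(im2[190:290,170:290],None,fx=6,fy=6,interpolation=cv2.INTER_CUBIC))
E
python3 rel.py
```

```text
t 14.7 hx -95.8 hy -0.07 z 21.48 yawerr -0.01 F along hx -0.8 hy -0.3 z 0.3 M [-0.02 -0.01 -0.04] 0.04105080098872117
t 14.8 hx -95.8 hy -0.08 z 21.51 yawerr -0.01 F along hx -0.8 hy 0.7 z 0.1 M [-0.07 -0.05 -0.  ] 0.0410892813373884
```

View pics/i3s.png

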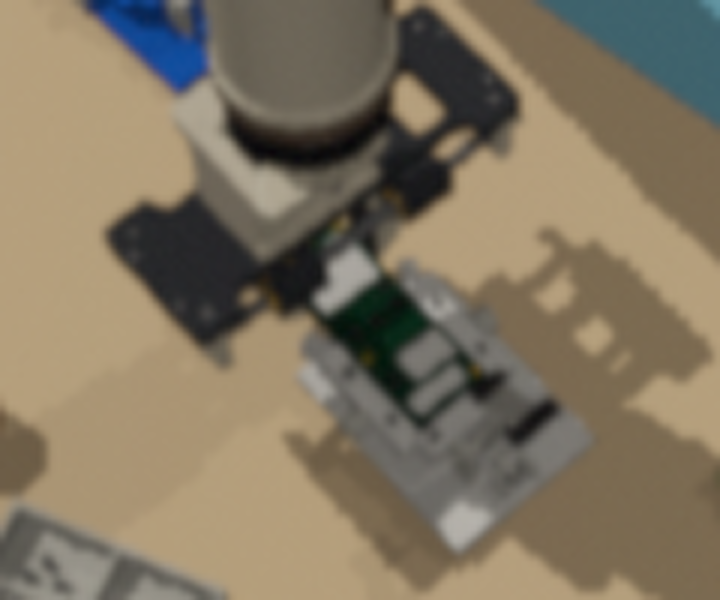

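View pics/i3.png

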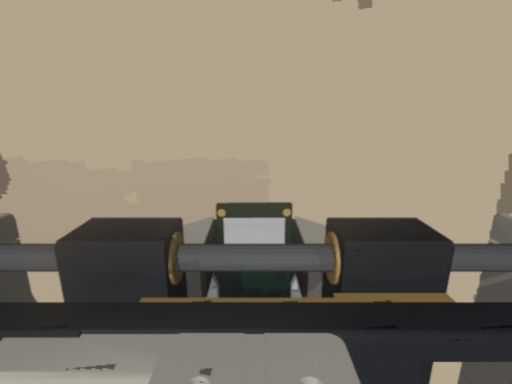

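Call:
{"op": "move_arm", "data": {
  "increments": "0 -0.003 0 0;0 -0.006 0 0;0 -0.009 0 0;0 -0.012 0 0;0 -0.015 0 0;0 -0.015 0 0"
}}

```text
clock: 15.3
eef_pos: [0.5136, -0.2272, 0.0214]
ee_rot: [[0.0, -0.986, 0.168], [-0.0, 0.168, 0.986], [-1.0, -0.0, 0.0]]
contact_force: [-1.2, 1.5, 2.3]
finger_gap: 0.0409
```

```bash
python3 rel.py
```

```text
t 15.3 hx -93.0 hy -0.08 z 21.42 yawerr -0.01 F along hx -1.5 hy 1.2 z 2.3 M [ 0.03  0.24 -0.03] 0.040934689281498474
```

Call:
{"op": "move_arm", "data": {
  "increments": "0 -0.002 0 0;0 -0.004 0 0;0 -0.006 0 0;0 -0.006 0 0"
}}

```text
clock: 15.63
eef_pos: [0.5147, -0.2273, 0.0214]
ee_rot: [[0.0, -0.986, 0.168], [0.0, 0.168, 0.986], [-1.0, -0.0, 0.0]]
contact_force: [-1.5, -0.1, 2.5]
finger_gap: 0.0414
```

```bash
python3 rel.py
```

```text
t 15.6333 hx -91.9 hy -0.04 z 21.40 yawerr -0.01 F along hx -1.4 hy -0.3 z 2.5 M [ 0.03  0.23 -0.01] 0.04137995452118848
```

Call:
{"op": "move_arm", "data": {
  "increments": "0 -0.002 0 0;0 -0.004 0 0;0 -0.004 0 0;0 -0.004 0 0"
}}

```text
clock: 15.97
eef_pos: [0.5154, -0.2275, 0.0214]
ee_rot: [[-0.0, -0.986, 0.168], [0.0, 0.168, 0.986], [-1.0, 0.0, 0.0]]
contact_force: [-1.2, 0.4, 1.6]
finger_gap: 0.0415
```

```bash
python3 rel.py
```

```text
t 15.9667 hx -91.1 hy -0.09 z 21.41 yawerr -0.01 F along hx -1.3 hy 0.2 z 1.6 M [ 0.05  0.31 -0.05] 0.04149624948683087
```

Call:
{"op": "move_arm", "data": {
  "increments": "0 -0.002 0 0;0 -0.004 0 0;0 -0.004 0 0;0 -0.004 0 0"
}}

```text
clock: 16.3
eef_pos: [0.5155, -0.2275, 0.0213]
ee_rot: [[-0.001, -0.986, 0.168], [0.0, 0.168, 0.986], [-1.0, 0.001, 0.0]]
contact_force: [-4.8, 1.4, 5.6]
finger_gap: 0.0409
```

```bash
python3 rel.py
```

```text
t 16.3 hx -91.1 hy -0.08 z 21.31 yawerr -0.02 F along hx -5.0 hy 0.6 z 5.6 M [0.16 0.96 0.01] 0.040942834269997966
```

Call:
{"op": "move_arm", "data": {
  "increments": "0 -0.0015 0 0;0 -0.0015 0 0;0 -0.0015 0 0;0 -0.0015 0 0"
}}

```text
clock: 16.63
eef_pos: [0.5155, -0.2275, 0.0213]
ee_rot: [[-0.002, -0.986, 0.168], [0.0, 0.168, 0.986], [-1.0, 0.002, 0.0]]
contact_force: [-5.8, 0.2, 5.5]
finger_gap: 0.0413
```

```bash
python3 rel.py
```

```text
t 16.6333 hx -91.1 hy -0.10 z 21.25 yawerr -0.03 F along hx -5.7 hy -0.8 z 5.5 M [0.24 1.1  0.  ] 0.041258379779158014
```

Call:
{"op": "move_arm", "data": {
  "increments": "0 -0.001 0 0;0 -0.001 0 0;0 -0.001 0 0;0 -0.001 0 0;0 -0.001 0 0;0 -0.001 0 0"
}}

```text
clock: 17.13
eef_pos: [0.5155, -0.2275, 0.0212]
ee_rot: [[-0.002, -0.986, 0.168], [0.001, 0.168, 0.986], [-1.0, 0.002, 0.0]]
contact_force: [-5.6, 1.6, 6.0]
finger_gap: 0.0412
```

```bash
python3 rel.py
```

```text
t 17.1333 hx -91.1 hy -0.04 z 21.23 yawerr -0.02 F along hx -5.8 hy 0.6 z 6.0 M [ 0.28  1.17 -0.01] 0.04118039067073733
```

Call:
{"op": "move_arm", "data": {
  "increments": "-0.001 0 0 0;-0.002 -0.001 0 0;-0.002 -0.001 0 0;-0.002 -0.001 0 0;-0.002 -0.001 0 0;-0.002 -0.001 0 0"
}}

```text
clock: 17.63
eef_pos: [0.5155, -0.2275, 0.0213]
ee_rot: [[-0.003, -0.986, 0.168], [0.001, 0.168, 0.986], [-1.0, 0.003, 0.0]]
contact_force: [-5.7, 1.7, 3.7]
finger_gap: 0.0416
```

```bash
python3 rel.py
```

```text
t 17.6333 hx -91.1 hy -0.08 z 21.28 yawerr -0.03 F along hx -5.9 hy 0.7 z 3.7 M [ 0.15  1.08 -0.02] 0.041588069885662805
```

Call:
{"op": "move_arm", "data": {
  "increments": "0 0.003 0 0;0 0.003 0 0;0 0.003 0 0"
}}

```text
clock: 17.88
eef_pos: [0.5155, -0.2275, 0.0213]
ee_rot: [[-0.001, -0.986, 0.168], [0.0, 0.168, 0.986], [-1.0, 0.001, 0.0]]
contact_force: [-4.5, 1.4, 2.3]
finger_gap: 0.0408
```

```bash
python3 rel.py
```

```text
t 17.8833 hx -91.1 hy -0.05 z 21.35 yawerr -0.02 F along hx -4.7 hy 0.7 z 2.3 M [ 0.15  0.95 -0.01] 0.04083106835478949
```

Call:
{"op": "move_arm", "data": {
  "increments": "0 0 0 0;0 0 0 0;0 0 0 0;0 0 0 0",
  "claw": 0.62
}}

```text
clock: 18.22
eef_pos: [0.5176, -0.2278, 0.0222]
ee_rot: [[0.002, -0.986, 0.168], [-0.001, 0.168, 0.986], [-1.0, -0.002, -0.0]]
contact_force: [0.2, 0.4, 0.1]
finger_gap: 0.0564
```

```bash
python3 rel.py
python3 - <<'E'
from h import *
im=viewer.get_image("wrist"); cv2.imwrite("pics/j1.png",im)
E
```

```text
t 18.2167 hx -88.9 hy -0.04 z 22.19 yawerr 0.00 F along hx 0.1 hy 0.4 z 0.1 M [ 0.04 -0.    0.03] 0.056405843935324024
```

View pics/j1.png

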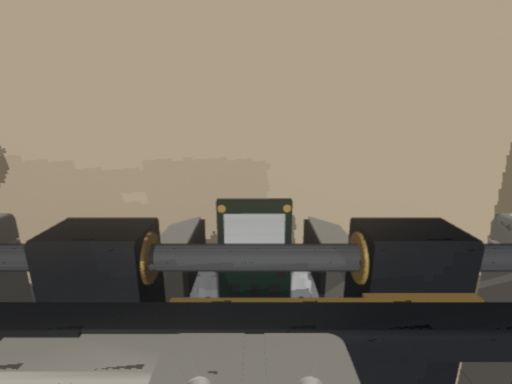

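Call:
{"op": "move_arm", "data": {
  "increments": "-0.05 0 0 0;-0.2 0 0 0;-0.4 0 0 0;-0.6 0 0 0;-0.7 0 0 0;-0.7 0 0 0"
}}

```text
clock: 18.77
eef_pos: [0.5204, -0.2292, 0.1686]
ee_rot: [[0.011, -0.986, 0.168], [-0.004, 0.168, 0.986], [-1.0, -0.011, -0.003]]
contact_force: [0.2, -1.0, 0.6]
finger_gap: 0.057
```

Call:
{"op": "move_arm", "data": {
  "increments": "0 -0.1 0 0;0 -0.25 0 0;0 -0.4 0 0;0 -0.55 0 0;0 -0.7 0 0;0 -0.7 0 0;0 -0.7 0 0"
}}

```text
clock: 19.35
eef_pos: [0.6549, -0.2504, 0.1605]
ee_rot: [[-0.001, -0.986, 0.167], [0.001, 0.167, 0.986], [-1.0, 0.001, 0.001]]
contact_force: [-0.7, 0.3, 0.4]
finger_gap: 0.0569
```

```bash
python3 rel.py
python3 - <<'E'
from h import *
import pickle
s=env.state()
im=viewer.get_image("wrist"); cv2.imwrite("pics/k1.png",im);pickle.dump(s,open("k1.pkl","wb"))
E
```

```text
t 19.35 hx 50.2 hy 0.70 z 160.46 yawerr 0.05 F along hx -0.8 hy 0.1 z 0.4 M [-0.02  0.02  0.03] 0.056861788596231956
```

View pics/k1.png

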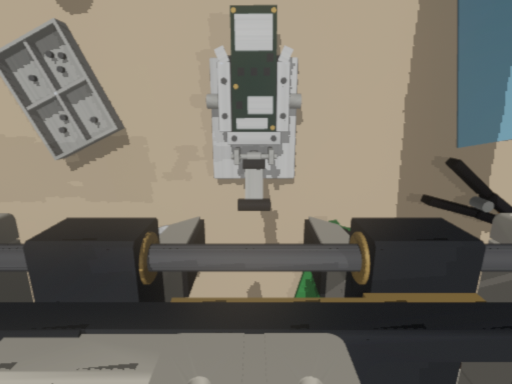

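Run:
```python
from h import *
import pickle
s=pickle.load(open("k1.pkl","rb"));T=wT(s)
a=np.radians(-9.65);hx=np.array([np.cos(a),np.sin(a)]);hy=np.array([-hx[1],hx[0]]);es=np.array([.6053,-.2427])
q=[pix("wrist",x,y,z,T) for x,y,z in((238,204.5,.0957),(271,204.5,.0957),(254.5,204.5,.0957),(254,133,.026),(254,6,.026))]
for p in q: d=p[:2]-es;print(1e3*d@hx,1e3*d@hy)
im=cv2.imread("pics/k1.png");cv2.imwrite("pics/k1c.png",cv2.resize(im[0:220,190:320],None,fx=2.7*1,fy=2.7,interpolation=cv2.INTER_CUBIC))
```

```text
52.36404024403387 -12.300401447742887
52.346277880984346 13.75471110359662
52.35515898572599 0.7272674589363786
1.3434712714435715 0.30376275537299524
-108.70197170836546 0.22675785914151117
```

View pics/k1c.png

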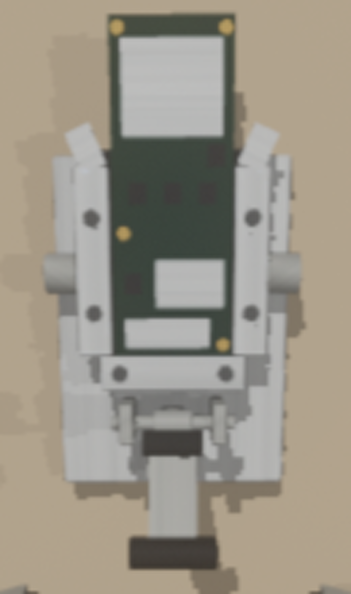

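Call:
{"op": "move_arm", "data": {
  "increments": "0.1 -0.011 -0.003 0;0.22 -0.011 -0.003 0;0.32 -0.011 -0.003 0;0.38 -0.011 -0.003 0;0.38 -0.011 -0.003 0;0.38 -0.011 -0.003 0"
}}

```text
clock: 19.9
eef_pos: [0.6553, -0.2521, 0.0857]
ee_rot: [[-0.001, -0.986, 0.168], [0.0, 0.168, 0.986], [-1.0, 0.002, 0.0]]
contact_force: [-0.2, -0.4, 0.5]
finger_gap: 0.057
```

```bash
python3 rel.py
```

```text
t 19.9 hx 50.9 hy -0.89 z 85.66 yawerr -0.03 F along hx -0.1 hy -0.4 z 0.5 M [-0.03 -0.   -0.05] 0.05698403959193895
```

Call:
{"op": "move_arm", "data": {
  "increments": "0.006 -0.007 0.003 0;0.006 -0.007 0.003 0;0.006 -0.007 0.003 0;0.006 -0.007 0.003 0;0.006 -0.007 0.003 0;0.006 -0.007 0.003 0;0.006 -0.007 0.003 0",
  "claw": 0,
  "newtons": 30
}}

```text
clock: 20.48
eef_pos: [0.6584, -0.2512, 0.0852]
ee_rot: [[0.001, -0.986, 0.167], [0.0, 0.167, 0.986], [-1.0, -0.001, 0.0]]
contact_force: [-0.2, 2.7, 3.0]
finger_gap: 0.0252
```

```bash
python3 rel.py
```

```text
t 20.4833 hx 53.7 hy 0.48 z 85.21 yawerr 0.01 F along hx -0.6 hy 2.6 z 3.0 M [0.31 0.14 0.03] 0.025225411629608084
```

Call:
{"op": "move_arm", "data": {
  "increments": "-0.0133 0.0316 -0.002 0;-0.0233 0.0643 -0.004 0;-0.03 0.0978 -0.004 0;-0.0332 0.1318 -0.004 0;-0.033 0.166 -0.004 0;-0.0295 0.2 -0.004 0;-0.0225 0.2335 -0.004 0;-0.0123 0.266 -0.004 0"
}}

```text
clock: 21.15
eef_pos: [0.6062, -0.2426, 0.0884]
ee_rot: [[0.003, -0.986, 0.167], [0.0, 0.167, 0.986], [-1.0, -0.003, 0.001]]
contact_force: [2.1, 3.0, 5.6]
finger_gap: 0.0254
```

```bash
python3 rel.py
```

```text
t 21.15 hx 0.9 hy 0.20 z 88.41 yawerr 0.04 F along hx 1.6 hy 3.3 z 5.6 M [ 0.79 -0.55 -0.02] 0.025418822656444375
```

Call:
{"op": "move_arm", "data": {
  "increments": "0.0134 0.0314 0 0;0.03 0.0614 0 0;0.0494 0.0895 0 0;0.0715 0.1155 0 0;0.0961 0.139 0 0;0.1093 0.15 0 0;0.123 0.1604 0 0;0.1372 0.17 0 0"
}}

```text
clock: 21.82
eef_pos: [0.5698, -0.2366, 0.0582]
ee_rot: [[-0.004, -0.986, 0.167], [0.002, 0.167, 0.986], [-1.0, 0.004, 0.001]]
contact_force: [-2.4, 5.5, 0.3]
finger_gap: 0.0251
```

```bash
python3 rel.py
```

```text
t 21.8167 hx -36.0 hy 0.04 z 58.23 yawerr 0.01 F along hx -3.2 hy 5.0 z 0.3 M [1.11 0.14 0.01] 0.025098091779522318
```

Call:
{"op": "move_arm", "data": {
  "increments": "0.0075 0.0045 0 0;0.0146 0.0088 0 0;0.022 0.013 0 0;0.0297 0.0169 0 0;0.039 0.0213 0 0;0.044 0.0235 0 0;0.0483 0.0255 0 0;0.0483 0.0255 0 0"
}}

```text
clock: 22.48
eef_pos: [0.5651, -0.2359, 0.0485]
ee_rot: [[-0.003, -0.986, 0.167], [0.002, 0.167, 0.986], [-1.0, 0.004, 0.001]]
contact_force: [-2.3, 6.0, -1.1]
finger_gap: 0.0253
```

```bash
python3 rel.py
```

```text
t 22.4833 hx -40.8 hy -0.02 z 48.52 yawerr 0.01 F along hx -3.3 hy 5.6 z -1.1 M [1.1  0.11 0.02] 0.025319692514125088
```

Call:
{"op": "move_arm", "data": {
  "increments": "0.0015 0.0005 0 0;0.003 0.001 0 0;0.0045 0.0015 0 0;0.0045 0.0015 0 0"
}}

```text
clock: 22.82
eef_pos: [0.565, -0.2359, 0.0483]
ee_rot: [[-0.003, -0.986, 0.167], [0.002, 0.167, 0.986], [-1.0, 0.003, 0.001]]
contact_force: [-1.8, 4.9, 1.8]
finger_gap: 0.0251
```

```bash
python3 rel.py
python3 - <<'E'
from h import *
im2=viewer.get_image("scene");cv2.imwrite("pics/m1s.png",cv2.resize(im2[190:290,170:290],None,fx=6,fy=6,interpolation=cv2.INTER_CUBIC))
im2=viewer.get_image("wrist");cv2.imwrite("pics/m1w.png",im2)
E
python3 rel.py
```

```text
t 22.8167 hx -40.8 hy -0.02 z 48.28 yawerr 0.01 F along hx -2.6 hy 4.5 z 1.8 M [ 1.2   0.3  -0.02] 0.0251094001797686
t 22.9167 hx -40.8 hy 0.01 z 48.30 yawerr 0.01 F along hx -3.6 hy 4.4 z 2.9 M [1.23 0.29 0.04] 0.02478378671059105
```

View pics/m1s.png

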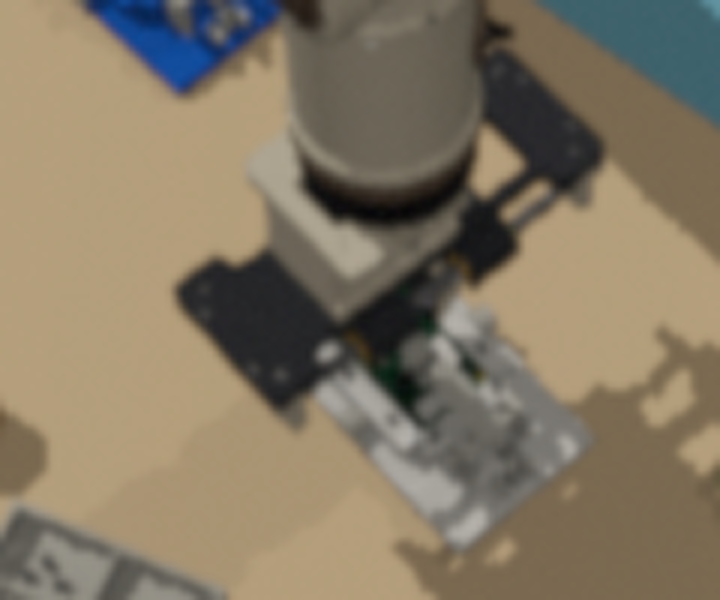

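View pics/m1w.png

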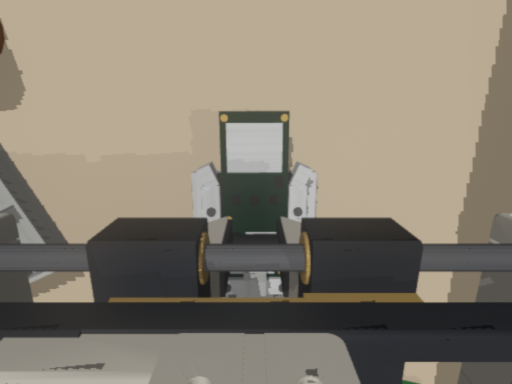

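Call:
{"op": "move_arm", "data": {
  "increments": "-0.002 0 0 0;-0.002 0 0 0;-0.002 0 0 0"
}}

```text
clock: 23.17
eef_pos: [0.5651, -0.2359, 0.0484]
ee_rot: [[-0.003, -0.986, 0.167], [0.002, 0.167, 0.986], [-1.0, 0.003, 0.001]]
contact_force: [-1.0, 5.9, -0.7]
finger_gap: 0.0253
```

Call:
{"op": "move_arm", "data": {
  "increments": "0 0 0 0;0 0 0 0;0 0 0 0;0 0 0 0",
  "claw": 0.5
}}

```text
clock: 23.5
eef_pos: [0.5662, -0.2384, 0.0495]
ee_rot: [[0.0, -0.986, 0.169], [-0.001, 0.169, 0.986], [-1.0, -0.0, -0.001]]
contact_force: [0.5, 0.8, 0.9]
finger_gap: 0.0446
```

Call:
{"op": "move_arm", "data": {
  "increments": "-0.05 0 0 0;-0.15 0 0 0;-0.3 0 0 0;-0.45 0 0 0;-0.6 0 0 0;-0.6 0 0 0;-0.6 0 0 0"
}}

```text
clock: 24.08
eef_pos: [0.5683, -0.2381, 0.1729]
ee_rot: [[0.006, -0.986, 0.168], [-0.002, 0.168, 0.986], [-1.0, -0.006, -0.002]]
contact_force: [-0.5, 0.4, -1.1]
finger_gap: 0.0458
```

Call:
{"op": "move_arm", "data": {
  "increments": "0 -0.1 0 0;0 -0.25 0 0;0 -0.4 0 0;0 -0.5 0 0;0 -0.5 0 0;0 -0.5 0 0"
}}

```text
clock: 24.58
eef_pos: [0.6647, -0.2534, 0.1675]
ee_rot: [[-0.003, -0.986, 0.167], [0.001, 0.167, 0.986], [-1.0, 0.003, 0.001]]
contact_force: [-0.3, -0.0, -0.3]
finger_gap: 0.0462
```

```bash
python3 rel.py
python3 - <<'E'
from h import *
import pickle
s=env.state()
im=viewer.get_image("wrist"); cv2.imwrite("pics/n1.png",im);pickle.dump(s,open("n1.pkl","wb"))
cv2.imwrite("pics/n1c.png",cv2.resize(im[0:220,170:340],None,fx=2.7,fy=2.7,interpolation=cv2.INTER_CUBIC))
cv2.imwrite("pics/n1t.png",viewer.get_image("top"))
im2=viewer.get_image("scene");cv2.imwrite("pics/n1s.png",im2)
E
```

```text
t 24.5833 hx 60.3 hy -0.55 z 167.51 yawerr 0.02 F along hx -0.3 hy -0.1 z -0.3 M [ 0.03  0.07 -0.03] 0.046204005945098776
```

View pics/n1c.png

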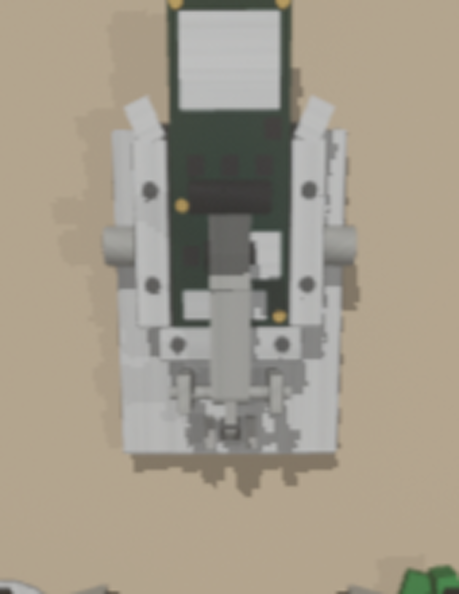

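View pics/n1t.png

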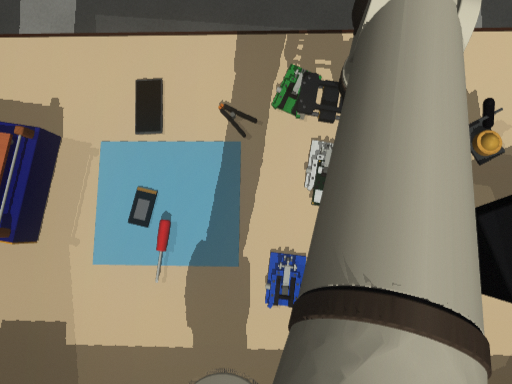

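Run:
```python
from h import *
import pickle
s=pickle.load(open("n1.pkl","rb"));T=wT(s)
a=np.radians(-9.65);hx=np.array([np.cos(a),np.sin(a),0]);es=np.array([.6053,-.2427,0])
for c in(0,.11,.2,.3):
    t=.2667+c;X=es+hx*(.023-.0684*np.cos(t))+[0,0,.034+.0684*np.sin(t)]
    print(c,(proj("wrist",X,T)-[170,0]+.31)*2.7)
X=es+[0,0,.026];print("board end top at stop",(proj("wrist",X,T)-[170,0]+.31)*2.7, (proj("wrist",X-hx*.002,T)-[170,0]+.31)*2.7)
```

```text
0 [230.62533457 191.83818536]
0.11 [230.69757002 196.77810075]
0.2 [230.75469571 203.09553726]
0.3 [230.81499986 212.57417561]
board end top at stop [230.24878455 327.30549633] [230.25400215 321.6877565 ]
```

Bar is at row 196, which matches the clip at 0.11 rad. The board's end is at row 326, within half a millimetre of the stop. The gripper is clear, so I'm handing in.

Run:
```python
from plant import env
print(env.sign_off())
```

```text
the job is handed in; nothing more can be done
None
```

The board is clamped in the silver holder and the job is handed in at about 25 s of the 69 s allowed. Sign-off gave no verdict.

**What I did:** I lifted the clip by the ends of its bar until it stayed up. I gripped the board by its tail and slid it along the ledges against the end stop. The wrist read 5–6 N along the channel for about 1.3 s, which I estimate is 4–5 N on the stop after ledge friction. I then lowered the clip while holding it, at about 1 rad/s, until the pad touched the board, and let go.

**Last checks:**
- **Clip:** the wrist picture puts the grip bar where a clip angle of 0.11 rad would put it, so the pad is on the board.
- **Board:** it lies within the rails, with its end within about 0.5 mm of the end stop.
- **Gripper:** it is clear of everything, and the force readings are only noise.
- **Other things on the bench:** the battery, phone, driver and clamp look unmoved in the last top view. The arm hid the screw tray and flux jar in that view. The wrist pictures showed the tray unmoved earlier, and I did not reach towards either of them.

**Not confirmed or disagreeing:**
- **Contact forces:** the stop and pad forces were not measured directly; they are inferred from the wrist sensor, which has about 1 N of noise.
- **Camera offset:** the scene and top cameras disagreed with the wrist camera by about 2–4 mm on the holder's position. I trusted the wrist camera, because the fingers closing on the clip bar agreed with it to within a millimetre.

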